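Clip the check weight onto the hanging balance

TASK

Check the hanging balance: pick up the brass check weight by the blue grip on top, press the red spring gate of its snap hook sideways against the front bar of the balance's steel eye until the bar pops into the hook, and leave the weight hanging freely and still on that bar with the gate sprung shut. The balance is delicate: press gently from the side (well under 20 N), and never pull its eye down further than 20 mm. Do not tip the weight over, and leave the beaker, jar and yellow can standing where they are.

Things in the scene. Friction and masses are not known exactly. Their poses are not given: they have to be found in the camera images.
- weight: Brass check weight with a snap hook, 156 mm tall, 0.3 to 0.5 kg, standing loose. Origin: centre of its underside; z up. Brass foot 48 mm diameter, 28 mm high. The hook, a closed loop of 8 mm steel rod, lies in the x-z plane, its gate side to +x: back bar at x = -16 mm, bottom bar at z = 40 mm, arched top with its inside at z = 106 mm, flat-ended nose at x = +16 mm reaching down to z = 86 mm.
- grip (a point): Middle of where to pinch the weight: blue upright plate above the hook, 26 mm along the weight's x, 10 mm thick along y (pinch across y), from z = 112 to 156 mm; this point is at x = y = 0, z = 138 mm. Same axes as weight.
- entry (a point): Point on the hook's gate side, x = +16 mm, z = 77 mm of the weight, where the bar should press. The 8 mm bar gets in only with its centre at z = 72 to 82 mm: higher it butts on the nose, lower the gate meets its stop. Once the bar's centre is in at x = 4 to 0 mm, lowering the hook 25 mm lets the bar rise into the arch and the gate snaps shut under it. Same axes as weight.
- seat (a point): Point of the weight at x = y = 0, z = 102 mm: where the centre of the bar lies when the weight hangs from the top of its hook. Same axes as weight.
- gate (a joint): Red gate of the hook, a 6 mm rod 28 mm long hinged at its foot (x = +16, z = 56 mm of weight, axis along y; below that a fixed post). Value in rad: 0 = shut, grows as it swings in towards the back bar, stop at 1.0. A spring shuts it (0.04 N m shut, 0.11 N m at 0.85 rad): about 2 N from the side starts it, about 5 N opens it.
- stand: Hanging balance, fixed: base plate 160 x 140 x 18 mm, square column 24 mm wide, 288 mm high, blue clamp, steel eye reaching to -x. Origin: column axis at bench level, z up. The eye is a level U of 8 mm rod: front bar along y at x = -110 mm, 48 mm long; side rods at y = -24 and 24 mm run back to the clamp, which tops the bar by 50 mm. Hook on from -x, the weight's +x along the stand's +x.
- under_bar (a point): Point on the bench exactly below the middle of the eye's front bar (x = -110 mm of the stand, its axes). The height of the bar is not reported: the clamp may be set anywhere such that the centre of the unloaded bar is 150 to 230 mm above the bench. Find it by touch or by eye.
- balance (a joint): How far the sprung eye has been pulled down, in m: 0 unloaded, 0.0065 with a 0.4 kg load, spring 600 N/m, mechanical stop at 0.032. Sideways the eye is stiff.
- beaker: Glass beaker, 60 mm diameter, 75 mm high, loose on the bench. Origin: centre of its underside. Bystander.
- jar: Amber glass jar with a white cap, 54 mm diameter, 70 mm high, loose on the bench. Origin: centre of its underside. Bystander.
- can: Small yellow plastic can with a red cap, 70 by 50 mm, 103 mm high, loose on the bench. Origin: centre of its underside. Bystander.
There are look-alikes about, which are no part of the job. Of the things that look like the weight, the largest one is meant.

How it is judged:
On the way, in this order (a step that is already met when the one before it is completed fails the run):
1. the check weight is lifted clear of the bench in the fingers (height (world z) of weight above 0.03 m and contact force between the fingers and weight above 1 N), for 0.2 s.
2. the eye presses the gate open, the weight still held (value of joint gate above 0.35 rad and contact force between weight and stand above 0.5 N and contact force between the fingers and weight above 1 N), for 0.05 s.
At the end, for the whole second after the job is handed in: The weight hangs by its hook on the front bar (seat within 12 mm of the bar along the stand's x, 24 mm along y), over 30 mm off the bench, upright within 0.35 rad, slower than 0.06 m/s, gate below 0.12 rad, balance pulled down 3 to 12 mm, robot clear (value of joint gate below 0.12 rad and value of joint balance between 0.003 and 0.012 m and x of seat in the frame of stand between -0.122 and -0.098 m and y of seat in the frame of stand between -0.024 and 0.024 m and height (world z) of weight above 0.03 m and angle between weight's own z axis and vertical below 0.35 rad and linear speed of weight below 0.06 m/s); the robot touches nothing.
It fails at once if the weight or the robot presses on the balance with more than 20 N (contact force between any of weight, the arm, the fingers and stand above 20 N).
It fails at once if the eye is pulled down more than 22 mm (value of joint balance above 0.022 m).
It fails at once if the check weight is tipped over (angle between weight's own z axis and vertical above 0.8 rad).
It fails at once if the beaker, jar or can is shifted more than 20 mm or tipped (distance of any of beaker, jar, can from where it was at the start of the episode above 0.02 m or angle between any of beaker, jar, can's own z axis and vertical above 0.4 rad).
It also fails if it takes over 67 s, if anything falls off the work surface, if the arm or the gripper's body presses on something with over 40 N, if the wrist force passes 120 N, or if a joint passes its speed limit or range.

ROBOT

A 7-joint arm with a two-finger parallel gripper is mounted at the origin on the work surface. World frame = base frame: x ahead of the robot, y to its left, z up, the work surface at z = 0. Lengths are in m, angles in rad, forces in N, time in s.
With the tool pointing down it reaches from about 0.4 to 0.875 m from the base axis. Payload 6.5 kg.
Tool frame: the origin (TCP) lies on the centre line of the jaws, within the pads' length; the fingertips stand 22 mm ahead of it and the grasp point (between the pads) lies 3 mm ahead of it; z points along the fingers, y is the line along which they close (so a half turn about z gives the same grasp; the last joint's range is limited). The gripper opens to 88 mm and grips with 3 to 60 N. Pads are 18 mm wide; open, the fingers measure 123 mm over their backs; the gripper's body (75 mm by 187 mm) begins 45 mm behind the grasp point.
Start: joints at [1.198, 0.536, -0.004, 1.538, 0.003, 1.067, -0.071], TCP at [0.196, -0.62, 0.261] pointing down, gripper open.
Joint ranges: [-2.7, 2.7], [-0.37, 2.16], [-1.27, 1.26], [0.24, 2.4], [-1.31, 4.45], [0.19, 1.91], [-2.76, 2.76]. Speed limits (rad/s): [2.39, 2.39, 3.14, 3.14, 3.14, 3.14, 3.14].

INTERFACE

Orientations are given as a unit quaternion [w, x, y, z].
In Python, from station import r gives the robot as it stands.
- The arm moves only by the shell command python3 -m inch 'ROWS' [OPENING] [FORCE]. ROWS is JSON, a list of rows, each an object of numbers: "x", "y", "z": the shift along the world's x, y, z in m; "turn": the turn about the world's z in degrees. A call has 1 to 20 rows; each row is the pose to reach, as a shift and turn from the pose commanded when the call began; what a row does not reach only later rows make up. A row lasts 1/10 s, in which the tool goes at most 50 mm and 8.59 degrees, less where a joint would pass 70% of its speed; a pose out of reach is approached as far as the arm can. A call with a gripper value outside its range is refused whole. OPENING is the opening, from -1 (shut) to 1 (fully open), set as the call begins (- or left out, the last holds). The fingers move at their own pace and stop on an object; FORCE is the grip in N (left out, the last holds). Time passes only in rows, so rows that repeat a pose let the fingers close. It gives the time, the measured TCP pose, the force, the opening and the grip force at its end, in the units of the state.
- r.state(): the state, without advancing time (a new reading comes with each control period).
- r.camera(name): name is "side" or "top"; returns a dict with "pixels" (480x640x3 uint8, blue, green, red), "camera_matrix" (3x3 intrinsics, pixels), "rvec" (rotation vector, rad) and "tvec" (3), from world to camera coordinates, as OpenCV has them. Camera axes: x right, y down, z forward; pixel columns grow to the right and rows downward; lengths in m; the calibration is good to about 2 mm. A picture is of the moment at which its call begins. There is no depth.
- r.close_job(): hands the job in; it is judged then, once.
Trained networks look in a picture, given as the dict that the camera call returned (one of the last four; its "shot" number tells which), for a name from the list of things; names that differ only in an ending like _2 or _b are one class to them, and where a whole thing is asked for, a point or a joint stands for the part that bears it (a point fixed in the world has none). Each returns a list of dicts, best first, with "score" (0 to 1); they miss things now and then, are a little off and sometimes report something else, mostly with a low value. They report only what shows in the picture. A call takes as long as a camera call. They do not tell look-alikes from the thing itself.
- r.outline_of(picture, thing): "region" (480x640 bool, what is visible of it) and "position" ([column, row] as shares, 0 to 1, of the picture: columns of its width, rows of its height, amid what is visible of it).
- r.landmark_of(picture, thing): "position" ([column, row] as shares, 0 to 1, of the picture: columns of its width, rows of its height: a listed point, or the origin of a listed thing).
The state is a dict: "time": time; "joints": joint angles; "joint_vel": joint speeds; "effort": joint torques, N m; "position": TCP position; "tool_rot": TCP orientation; "force": force on the tool from outside, world axes, zero at the start; "wrist_torque": the same for the moment, N m; "gripper_width": finger opening in m; "finger_force": force on a finger pad.
Only numpy, scipy, OpenCV 4.12 (cv2) and the standard library are available. Lean on these libraries where they do the work, as an engineer would, in place of code of your own. Each camera call takes 0.05 s, during which the arm holds its last target. There are 200 camera calls.

## Working session

There is one attempt and no reset: what is moved stays moved. The work goes in short steps, Python scripts to look and compute and a shell command to move; the robot and the scene stay as the last step left them, time stands still between calls to the robot, and variables do not carry over. Pictures are saved under pics/ and viewed, at most 10 in all, crops included, and the job is handed in when it is done.

```bash
ls; mkdir -p pics; cat > h.py <<'E'
from station import r
import numpy as np, cv2
def shoot(n):
    return r.camera(n)
def P(c):
    R,_=cv2.Rodrigues(np.array(c["rvec"],float)); return np.array(c["camera_matrix"],float)@np.c_[R,np.array(c["tvec"],float).ravel()]
def tri(c1,p1,c2,p2):
    X=cv2.triangulatePoints(P(c1),P(c2),np.array(p1,float).reshape(2,1),np.array(p2,float).reshape(2,1)).ravel(); return X[:3]/X[3]
def proj(c,X):
    q=P(c)@np.r_[X,1]; return q[:2]/q[2]
def onplane(c,p,z):
    M=P(c)[:,[0,1,3]].copy(); M[:,2]+=P(c)[:,2]*z
    q=np.linalg.solve(M,np.r_[p,1]); return q[:2]/q[2]
def px(d): return np.array(d["position"])*[640,480]
E
python3 - <<'E'
from h import *
s=shoot("side");t=shoot("top")
cv2.imwrite("pics/s0.png",s["pixels"]);cv2.imwrite("pics/t0.png",t["pixels"])
for n,c in(("side",s),("top",t)):
    R,_=cv2.Rodrigues(np.array(c["rvec"],float)); print(n,"cam at",-R.T@np.array(c["tvec"]).ravel())
    for k in("weight","grip","entry","seat","stand","under_bar","beaker","jar","can"):
        print(n,k,[(px(d).round(1).tolist(),round(d["score"],2)) for d in r.landmark_of(c,k)[:4]])
print(r.state())
E
```

```text
pics
side cam at [ 0.52685076 -0.93103754  0.78582578]
side weight [([258.6, 354.8], 0.93), ([279.4, 392.3], 0.74), ([234.0, 392.1], 0.59)]
side grip [([234.6, 357.9], 0.95), ([273.7, 355.0], 0.88), ([260.1, 308.0], 0.71)]
side entry [([270.4, 365.2], 0.95), ([233.3, 375.7], 0.7), ([263.6, 323.6], 0.59)]
side seat [([277.8, 366.9], 0.96), ([234.0, 369.4], 0.94), ([259.8, 320.5], 0.77)]
side stand [([281.1, 232.6], 0.59)]
side under_bar []
side beaker [([333.0, 329.3], 0.6)]
side jar [([269.5, 304.5], 0.63)]
side can [([386.7, 262.8], 0.83)]
top cam at [ 0.3906662  -0.05131532  1.10037516]
top weight [([474.7, 287.7], 0.75), ([477.3, 330.2], 0.65), ([435.9, 302.9], 0.63)]
top grip [([454.5, 298.3], 0.84), ([494.6, 283.4], 0.8), ([492.6, 325.8], 0.65)]
top entry [([492.1, 327.5], 0.87), ([439.7, 295.6], 0.8), ([480.6, 293.2], 0.62)]
top seat [([447.0, 300.1], 0.81), ([489.1, 290.0], 0.72), ([394.3, 228.7], 0.68), ([489.0, 325.9], 0.6)]
top stand [([211.8, 280.4], 0.75)]
top under_bar []
top beaker [([394.9, 229.6], 0.67)]
top jar [([356.4, 300.6], 0.72)]
top can [([283.3, 156.1], 0.76)]
{'time': 1.0, 'joints': array([ 1.19781155,  0.53639154, -0.00442252,  1.53786298,  0.00259659,
        1.0673156 , -0.07118581]), 'joint_vel': array([-5.89990099e-04, -1.58834453e-05,  8.97691078e-04, -1.06863586e-03,
        1.77433847e-03, -9.84360763e-04,  8.44392911e-04]), 'effort': array([ 6.91295609e-04, -5.70902288e+01,  9.90388803e-01, -2.51919115e+01,
       -5.61787176e-02,  1.09515266e-02,  1.03012084e-05]), 'position': array([ 0.19631474, -0.61965287,  0.26073562]), 'tool_rot': array([ 1.53590699e-05,  9.88253216e-01,  1.52825328e-01, -3.84772789e-06]), 'force': array([ 0.32343248, -0.2459798 , -0.71072513]), 'wrist_torque': array([-0.04154592,  0.02222266, -0.00893939]), 'finger_force': 0.0, 'gripper_width': 0.08793702588657959}
```

View pics/s0.png

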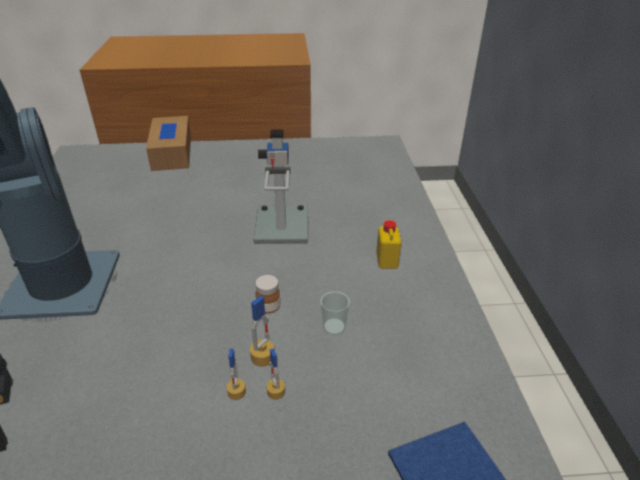

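View pics/t0.png

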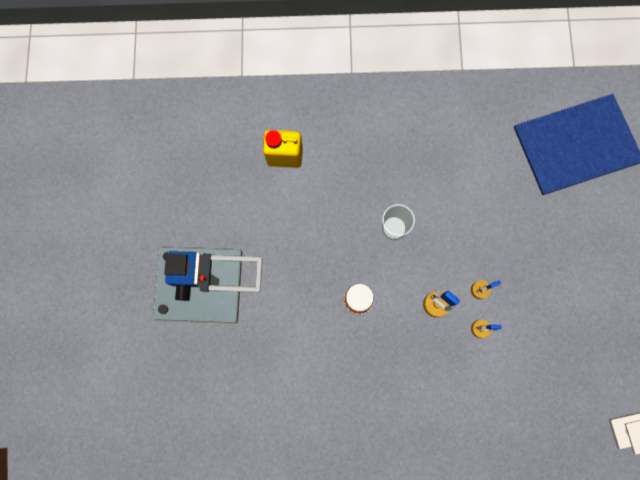

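The largest weight is at about (262,353) in the side view and (437,303) in the top view. The eye bar runs from (265,187) to (289,187) in the side view and sits at column 259, rows 258-291, in the top view. I'll zoom in for accuracy.

```bash
python3 - <<'E'
from h import *
s=cv2.imread("pics/s0.png");t=cv2.imread("pics/t0.png")
def crop(im,x,y,w=50,h=37): 
    c=cv2.resize(im[y:y+h,x:x+w],(400,296),interpolation=cv2.INTER_CUBIC); 
    for i in range(0,w,10): cv2.putText(c,str(x+i),(i*8,8),0,.3,(0,255,0)); cv2.line(c,(i*8,10),(i*8,14),(0,255,0))
    for i in range(0,h,10): cv2.putText(c,str(y+i),(0,i*8+4),0,.3,(0,255,255))
    return c
m=np.vstack([np.hstack([crop(s,236,294,100,74),crop(s,255,160)]) , np.hstack([crop(t,420,283),crop(t,225,250)])]) if 0 else None
a=cv2.resize(s[294:368,236:286],(400,592),interpolation=cv2.INTER_CUBIC)
b=np.vstack([crop(t,420,283),crop(t,225,252)])
cv2.imwrite("pics/c1.png",np.hstack([a,b]))
cv2.imwrite("pics/c2.png",crop(s,255,160))
E
```

```text
(no output)
```

View pics/c1.png

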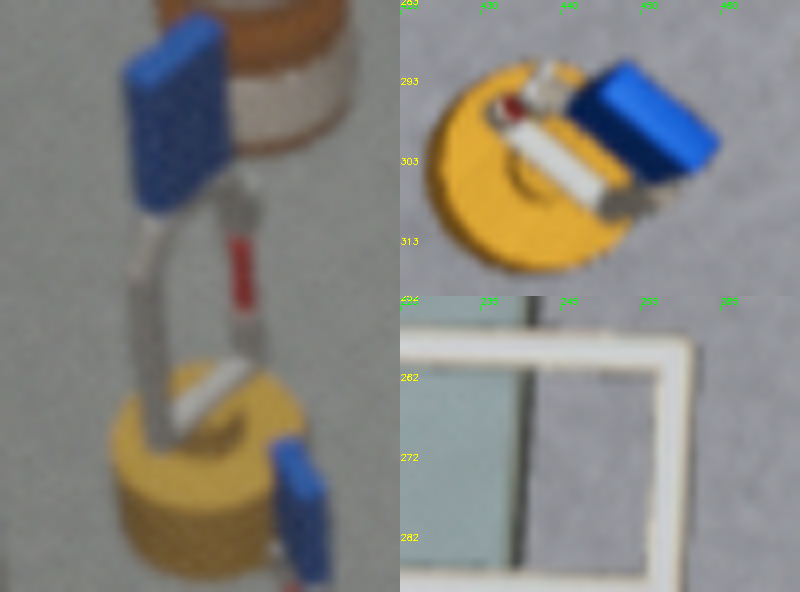

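View pics/c2.png

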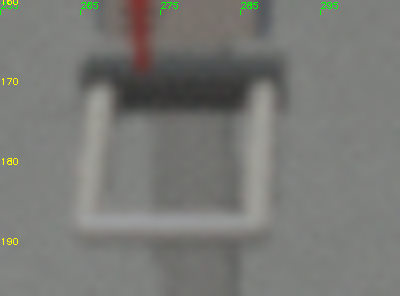

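```bash
python3 - <<'E'
from h import *
s=shoot("side");t=shoot("top")
np.set_printoptions(precision=4,suppress=True)
g=tri(s,(258-.5,300-.5),t,(452.2,296.8));print("griptop",g)
def T(x,y): return (420+(x-400)/8-.5,283+y/8-.5)
for a,b,z in [((612,72),(705,150),.156),((510,130),(605,205),.044),((540,80),(650,200),.1)]:
    A=onplane(t,T(*a),z);B=onplane(t,T(*b),z);print(z,A,B,(A+B)/2,"yaw",np.degrees(np.arctan2(*(A-B)[::-1])))
print("foot",onplane(t,T(540,167),.028))
# bar rods in top
im=t["pixels"].astype(int).min(2); col=im[250:300,246:252].mean(1); print("rows",list(zip(range(250,300),col.round()))) 
row=im[265:285,250:266]; print("cols",row.mean(0).round(), "slope top",im[262:266,250:266].mean(0).round(),im[282:286,250:266].mean(0).round())
im=s["pixels"].astype(int).min(2); print("side cols",im[176:184,258:296].mean(0).round()); print("siderows L",im[181:194,268:272].mean(1).round(),"R",im[181:194,282:285].mean(1).round())
# jar, beaker, can
for k in("jar","beaker","can","stand"):
    a=r.landmark_of(s,k);b=r.landmark_of(t,k)
    if a and b: print(k,tri(s,px(a[0]),t,px(b[0])))
    if b: print(k,onplane(t,px(b[0]),0))
E
```

```text
griptop [ 0.4694 -0.2525  0.1529]
0.156 [ 0.4772 -0.2425] [ 0.461  -0.2602] [ 0.4691 -0.2514] yaw 47.75747942574361
0.044 [ 0.4747 -0.2413] [ 0.4574 -0.2617] [ 0.4661 -0.2515] yaw 49.73031747313837
0.1 [ 0.4809 -0.2382] [ 0.4548 -0.2602] [ 0.4678 -0.2492] yaw 40.05372743213016
foot [ 0.4674 -0.2505]
rows [(250, np.float64(148.0)), (251, np.float64(146.0)), (252, np.float64(146.0)), (253, np.float64(148.0)), (254, np.float64(146.0)), (255, np.float64(148.0)), (256, np.float64(162.0)), (257, np.float64(188.0)), (258, np.float64(202.0)), (259, np.float64(205.0)), (260, np.float64(181.0)), (261, np.float64(151.0)), (262, np.float64(143.0)), (263, np.float64(148.0)), (264, np.float64(150.0)), (265, np.float64(147.0)), (266, np.float64(145.0)), (267, np.float64(144.0)), (268, np.float64(146.0)), (269, np.float64(147.0)), (270, np.float64(148.0)), (271, np.float64(148.0)), (272, np.float64(148.0)), (273, np.float64(148.0)), (274, np.float64(148.0)), (275, np.float64(146.0)), (276, np.float64(144.0)), (277, np.float64(144.0)), (278, np.float64(147.0)), (279, np.float64(148.0)), (280, np.floa
[... 603 characters left out ...]
p [144. 142. 142. 142. 144. 147. 157. 184. 202. 204. 184. 139. 135. 147.
 147. 147.] [144. 146. 148. 148. 148. 154. 190. 201. 204. 177. 132. 146. 148. 149.
 149. 148.]
side cols [125. 126. 126. 127. 128. 128. 132. 144. 149. 138. 121. 123. 126. 127.
 127. 123. 114. 109. 110. 110. 110. 111. 110. 110. 106. 106. 111. 128.
 146. 151. 138. 121. 123. 127. 126. 127. 126. 126.]
siderows L [123. 123. 124. 126. 129. 141. 155. 144. 119. 115. 124. 128. 127.] R [107. 106. 108. 106. 109. 125. 150. 139. 113. 100. 101. 104. 104.]
jar [ 0.4848 -0.1003 -0.0005]
jar [ 0.4826 -0.1005]
beaker [ 0.6178 -0.1793 -0.0044]
beaker [ 0.6161 -0.1788]
can [ 0.7777  0.0351 -0.0108]
can [0.7728 0.0343]
stand [0.5117 0.1717]
```

```bash
python3 - <<'E'
from h import *
s=shoot("side");t=shoot("top")
np.set_printoptions(precision=4,suppress=True)
b=tri(s,(276.5,187.1),t,(258.1,273.8));print("bar",b)
L=tri(s,(265.7,187.1),t,(258.7,258.5)) ;print("ends?",L, tri(s,(287.2,187.1),t,(257.4,289)),"or",tri(s,(265.7,187.1),t,(257.4,289)),tri(s,(287.2,187.1),t,(258.7,258.5)))
for z in(.15,b[2]):
    print(onplane(t,(258.7,258.5),z),onplane(t,(257.4,289),z))
for q in [(258.7,258.5),(257.4,289)]: print(proj(t,b))
A=onplane(t,(230,258.5),b[2]);B=onplane(t,(256,258.5),b[2]);print("rod dir",np.degrees(np.arctan2(*(A-B)[::-1])))
im=t["pixels"].astype(int).min(2)
for c in (216,232,246,252):
    for lo,hi in((253,264),(284,294)):
        v=np.clip(im[lo:hi,c-2:c+3].mean(1)-150,0,None); print(c,(v*np.arange(lo,hi)).sum()/v.sum())
E
```

```text
bar [0.5076 0.0595 0.2015]
ends? [0.5098 0.0539 0.2128] [0.5054 0.063  0.1949] or [0.4836 0.0605 0.2019] [0.5319 0.0587 0.201 ]
[0.5388 0.0648] [0.4877 0.0668]
[0.5307 0.0585] [0.4824 0.0604]
[258.0036 272.9964]
[258.0036 272.9964]
rod dir 88.83768537624644
216 257.3515151515151
216 287.72161172161174
232 257.84606481481484
232 288.3698924731182
246 258.3909853249476
246 288.77539503386004
252 258.44224422442244
252 288.9736842105263
```

```bash
python3 -m inch '[{"x":0.05,"y":0.07,"z":0.01,"turn":6},{"x":0.09,"y":0.12,"z":0.02,"turn":12},{"x":0.13,"y":0.17,"z":0.02,"turn":18},{"x":0.17,"y":0.22,"z":0.02,"turn":24},{"x":0.21,"y":0.27,"z":0.02,"turn":30},{"x":0.24,"y":0.32,"z":0.02,"turn":30},{"x":0.26,"y":0.35,"z":0.02,"turn":30},{"x":0.272,"y":0.368,"z":0.02,"turn":30},{"x":0.272,"y":0.368,"z":0.02,"turn":30},{"x":0.272,"y":0.368,"z":0.02,"turn":30}]' -0.1 15
```

```text
time: 2.6
position: [0.472, -0.2453, 0.2812]
tool_rot: [-0.001, 0.913, 0.408, 0.002]
force: [0.4, 0.0, -0.7]
gripper_width: 0.0398
finger_force: 0.0
```

```bash
python3 -m inch '[{"z":-0.02},{"z":-0.04},{"z":-0.06}]' ; python3 - <<'E'
from h import *
s=shoot("side");t=shoot("top"); p=r.state(); print(p["position"],p["tool_rot"])
a=s["pixels"][220:370,180:340];b=t["pixels"][225:375,380:540]
cv2.imwrite("pics/d.png",np.hstack([cv2.resize(a,(400,375),interpolation=cv2.INTER_CUBIC),cv2.resize(b,(400,375),interpolation=cv2.INTER_CUBIC)]))
E
```

```text
[ 0.46940738 -0.24982976  0.28084658] [-3.77309263e-05  9.14166684e-01  4.05338373e-01  2.74959785e-04]invalid input at $[0]: expected keys x, y, z, turn
```

View pics/d.png

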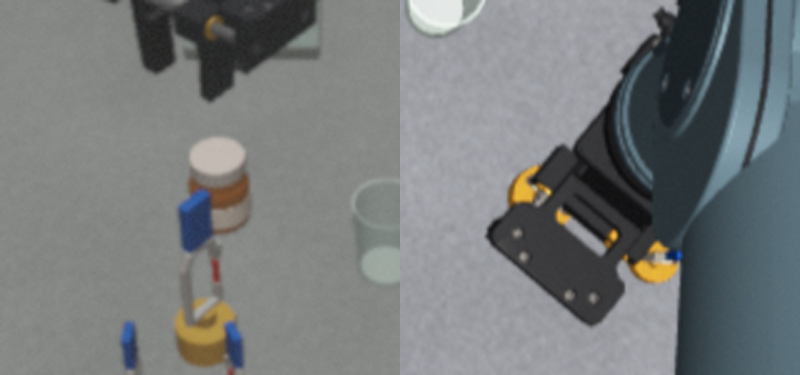

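The side crop shows the gripper above the blue plate at about crop (195,220), with the fingers straddling it. The top crop agrees. Going down.

```bash
python3 -m inch '[{"x":0,"y":0.0,"z":-0.03,"turn":0},{"x":0,"y":0.0,"z":-0.06,"turn":0},{"x":0,"y":0.0,"z":-0.09,"turn":0},{"x":0,"y":0.0,"z":-0.115,"turn":0},{"x":0,"y":0.0,"z":-0.13,"turn":0},{"x":0,"y":0.0,"z":-0.139,"turn":0},{"x":0,"y":0.0,"z":-0.139,"turn":0},{"x":0,"y":0.0,"z":-0.139,"turn":0},{"x":0,"y":0.0,"z":-0.139,"turn":0}]'; python3 -m inch '[{"x":0,"y":0,"z":0,"turn":0},{"x":0,"y":0,"z":0,"turn":0},{"x":0,"y":0,"z":0,"turn":0},{"x":0,"y":0,"z":0,"turn":0},{"x":0,"y":0,"z":0,"turn":0},{"x":0,"y":0,"z":0,"turn":0},{"x":0,"y":0,"z":0,"turn":0},{"x":0,"y":0,"z":0,"turn":0},{"x":0,"y":0,"z":0,"turn":0},{"x":0,"y":0,"z":0,"turn":0}]' -1 30
```

```text
time: 3.6
position: [0.4688, -0.2523, 0.1427]
tool_rot: [0.001, 0.915, 0.403, 0.0]
force: [0.7, -0.1, -0.4]
gripper_width: 0.0395
finger_force: 0.0
time: 4.6
position: [0.4683, -0.2516, 0.1417]
tool_rot: [-0.0, 0.915, 0.403, 0.0]
force: [0.3, 0.8, -0.2]
gripper_width: 0.0102
finger_force: 30.0
```

```bash
python3 -m inch '[{"x":0,"y":0,"z":0.02,"turn":0},{"x":0,"y":0,"z":0.05,"turn":0},{"x":0,"y":0,"z":0.085,"turn":0},{"x":0,"y":0,"z":0.115,"turn":4},{"x":0,"y":0,"z":0.125,"turn":8},{"x":0.003,"y":0.02,"z":0.125,"turn":12},{"x":0.006,"y":0.04,"z":0.125,"turn":17},{"x":0.01,"y":0.07,"z":0.125,"turn":22},{"x":0.014,"y":0.1,"z":0.125,"turn":27},{"x":0.02,"y":0.13,"z":0.125,"turn":32},{"x":0.024,"y":0.16,"z":0.125,"turn":37},{"x":0.028,"y":0.19,"z":0.125,"turn":40},{"x":0.032,"y":0.215,"z":0.125,"turn":40},{"x":0.035,"y":0.23,"z":0.125,"turn":40},{"x":0.037,"y":0.235,"z":0.125,"turn":40},{"x":0.037,"y":0.235,"z":0.125,"turn":40},{"x":0.037,"y":0.235,"z":0.125,"turn":40},{"x":0.037,"y":0.235,"z":0.125,"turn":40}]'; python3 - <<'E'
from h import *
for i in range(6): s=shoot("side");
t=shoot("top"); p=r.state(); print(p["position"],p["tool_rot"],p["time"],p["finger_force"])
a=s["pixels"][130:280,220:340];b=t["pixels"][210:360,200:320]
cv2.imwrite("pics/e.png",np.hstack([cv2.resize(a,(400,500),interpolation=cv2.INTER_CUBIC),cv2.resize(b,(400,500),interpolation=cv2.INTER_CUBIC)]))
for c in(s,t):
  for k in("grip","entry","seat","weight"): print(k,[(px(d).round(1).tolist(),round(d["score"],2)) for d in r.landmark_of(c,k)[:4]])
print(proj(s,[.5076,.0595,.2015]),proj(s,np.r_[p["position"][:2],p["position"][2]+.0]-[0,0,.064]))
E
```

```text
time: 6.4
position: [0.505, -0.0179, 0.2664]
tool_rot: [-0.0, 0.722, 0.691, -0.0]
force: [0.1, -0.4, -4.5]
gripper_width: 0.0099
finger_force: 30.0
[ 0.50528007 -0.01684215  0.26675113] [ 5.37323460e-05  7.22006884e-01  6.91885870e-01 -8.44534791e-06] 6.75 29.981224627699703
grip [([232.4, 359.6], 0.97), ([276.8, 180.6], 0.8), ([269.7, 356.0], 0.61)]
entry [([229.7, 378.5], 0.97), ([273.0, 364.7], 0.9), ([275.0, 201.5], 0.65)]
seat [([231.4, 367.1], 0.84), ([273.3, 193.5], 0.61), ([274.9, 364.6], 0.59), ([276.1, 201.1], 0.42)]
weight [([279.0, 393.6], 0.77), ([235.1, 396.2], 0.76), ([275.4, 235.6], 0.62)]
grip [([493.1, 323.9], 0.79)]
entry [([480.8, 290.3], 0.7), ([491.3, 328.0], 0.68)]
seat [([491.2, 287.5], 0.89), ([487.7, 327.2], 0.8), ([213.2, 285.5], 0.61)]
weight [([476.5, 289.4], 0.81), ([480.9, 331.5], 0.75)]
[275.7687219  187.25632743] [274.9081069  205.11820602]
```

View pics/e.png

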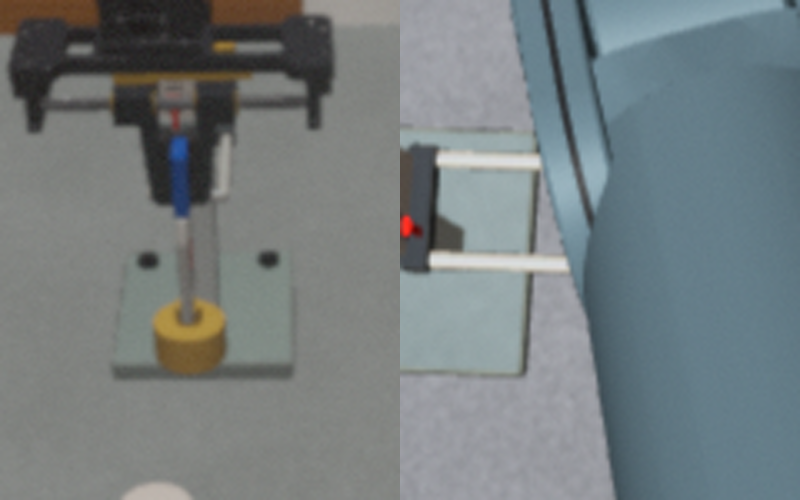

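```bash
python3 - <<'E'
from h import *
s=shoot("side");p=r.state();print(p["position"])
x,y,z=p["position"];b=z-.1417
for n,X in dict(foot_bottom=[x,y-.024,b],foot_top=[x,y-.024,b+.028],foot_back=[x,y+.024,b+.028],plate_top=[x,y,b+.156],plate_bot=[x,y-.013,b+.112]).items(): print(n,proj(s,X).round(1),(proj(s,X)-proj(s,np.array(X)-[0,0,.001])).round(2))
im=s["pixels"][225:246,270:283].astype(int); print((im[:,:,2]-im[:,:,0]).mean(1).round())
im=s["pixels"][166:200,273:275].astype(int); print((im[:,:,0]-im[:,:,2]).mean(1).round())
im=s["pixels"][190:194,255:290].astype(int).mean((0)).round();print(im[:,0]-im[:,2])
E
```

```text
[ 0.50526789 -0.01660858  0.26669257]
foot_bottom [276.6 241.1] [-0.02 -0.37]
foot_top [276.  230.7] [-0.02 -0.38]
foot_back [275.9 218.1] [-0.02 -0.37]
plate_top [273.1 172.6] [-0.02 -0.43]
plate_bot [274.2 194.5] [-0.02 -0.41]
[ 63.  71.  88. 101. 105. 103.  92.  75.  67.  66.  64.  63.  62.  62.
  62.  57.  39.  13.   2.   1.   0.]
[-26. -26. -17.  -6.  24.  76. 104. 114. 113. 115. 107.  88.  68.  63.
  61.  62.  60.  62.  60.  64.  62.  64.  64.  61.  61.  59.  58.  56.
  36.   9.  -4.  -7.  -8.  -9.]
[-1. -1. -1. -2. -2. -1.  0.  0. -1. -1. -2.  0.  0.  0.  0.  2. 12. 36.
 56. 60. 57. 37.  8. -1. -1. -1. -1. -3. -4. -3. -2. -2. -1. -1.  0.]
```

```bash
python3 -m inch '[{"x":0.001,"y":0.015,"z":0,"turn":0},{"x":0.002,"y":0.03,"z":0,"turn":0},{"x":0.002,"y":0.038,"z":0,"turn":0},{"x":0.002,"y":0.042,"z":0,"turn":0},{"x":0.002,"y":0.045,"z":0,"turn":0},{"x":0.002,"y":0.047,"z":0,"turn":0},{"x":0.002,"y":0.047,"z":0,"turn":0},{"x":0.002,"y":0.047,"z":0,"turn":0}]'; python3 -m inch '[{"x":0,"y":0.002,"z":0,"turn":0},{"x":0,"y":0.004,"z":0,"turn":0},{"x":0,"y":0.006,"z":0,"turn":0},{"x":0,"y":0.007,"z":0,"turn":0},{"x":0,"y":0.008,"z":0,"turn":0},{"x":0,"y":0.008,"z":0,"turn":0},{"x":0,"y":0.008,"z":0,"turn":0}]'
```

```text
time: 8.0
position: [0.5073, 0.0299, 0.2667]
tool_rot: [0.0, 0.722, 0.692, -0.0]
force: [0.7, -0.4, -4.2]
gripper_width: 0.0096
finger_force: 30.0
time: 8.7
position: [0.5073, 0.0381, 0.2667]
tool_rot: [0.0, 0.722, 0.692, -0.0]
force: [0.8, -2.9, -3.2]
gripper_width: 0.0099
finger_force: 30.0
```

```bash
python3 -m inch '[{"x":0,"y":0.001,"z":0,"turn":0},{"x":0,"y":0.002,"z":0,"turn":0},{"x":0,"y":0.003,"z":0,"turn":0},{"x":0,"y":0.003,"z":0,"turn":0}]';python3 -m inch '[{"x":0,"y":0.001,"z":0,"turn":0},{"x":0,"y":0.002,"z":0,"turn":0},{"x":0,"y":0.003,"z":0,"turn":0},{"x":0,"y":0.003,"z":0,"turn":0}]'
```

```text
time: 9.1
position: [0.5074, 0.0414, 0.2668]
tool_rot: [0.0, 0.722, 0.692, 0.0]
force: [0.7, -2.6, -4.1]
gripper_width: 0.0098
finger_force: 30.0
time: 9.5
position: [0.5074, 0.0444, 0.2668]
tool_rot: [0.0, 0.722, 0.692, 0.0]
force: [0.7, -3.6, -4.6]
gripper_width: 0.0097
finger_force: 30.0
```

```bash
python3 -m inch '[{"x":0,"y":0,"z":0,"turn":0},{"x":0,"y":0.001,"z":0,"turn":0},{"x":0,"y":0.002,"z":0,"turn":0},{"x":0,"y":0.003,"z":0,"turn":0},{"x":0,"y":0.003,"z":0,"turn":0}]' - 60; python3 - <<'E'
from h import *
s=shoot("side");p=r.state();print(p["position"],p["force"],p["wrist_torque"])
x,y,z=p["position"];b=z-.1417
for n,X in dict(foot_bottom=[x,y-.024,b],foot_top=[x,y-.024,b+.028],plate_bot=[x,y-.013,b+.112]).items(): print(n,proj(s,X).round(1))
cv2.imwrite("pics/f.png",cv2.resize(s["pixels"][140:250,230:320],(490,599),interpolation=cv2.INTER_CUBIC))
q=int(round(proj(s,[x,y,b])[1]))
im=s["pixels"][205:246,270:283].astype(int); print(list(zip(range(205,246),(im[:,:,2]-im[:,:,0]).mean(1).astype(int).tolist())))
E
```

```text
time: 10.0
position: [0.507, 0.0474, 0.2666]
tool_rot: [-0.0, 0.722, 0.692, -0.0]
force: [0.3, -4.7, -4.6]
gripper_width: 0.0096
finger_force: 60.0
[0.50702249 0.04737766 0.26657736] [ 0.10182199 -4.6467353  -3.22764498] [-1.15996946 -0.11120273  0.01813775]
foot_bottom [277.2 224.4]
foot_top [276.6 214.2]
plate_bot [274.8 179.1]
[(205, 46), (206, 61), (207, 62), (208, 61), (209, 63), (210, 73), (211, 90), (212, 101), (213, 103), (214, 98), (215, 83), (216, 69), (217, 66), (218, 64), (219, 63), (220, 63), (221, 62), (222, 61), (223, 58), (224, 42), (225, 16), (226, 3), (227, 0), (228, 0), (229, -2), (230, -3), (231, -4), (232, -4), (233, -4), (234, -4), (235, -4), (236, -4), (237, -4), (238, -1), (239, 0), (240, 0), (241, 0), (242, 0), (243, 0), (244, 0), (245, 1)]
```

View pics/f.png

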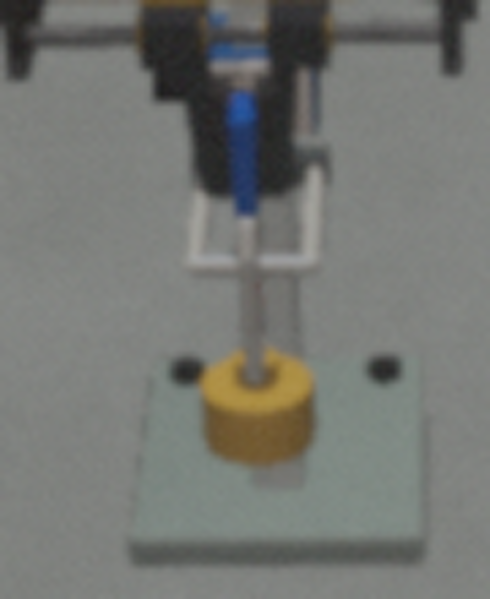

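The weight hangs upright in front of the bar and centred on it, with the bar at crop row 262. Its foot is where the projection puts it, so it has not slipped. Pressing on.

```bash
python3 -m inch '[{"x":0,"y":0.001,"z":0,"turn":0},{"x":0,"y":0.002,"z":0,"turn":0},{"x":0,"y":0.003,"z":0,"turn":0},{"x":0,"y":0.004,"z":0,"turn":0},{"x":0,"y":0.004,"z":0,"turn":0}]';python3 -m inch '[{"x":0,"y":0.001,"z":0,"turn":0},{"x":0,"y":0.002,"z":0,"turn":0},{"x":0,"y":0.003,"z":0,"turn":0},{"x":0,"y":0.004,"z":0,"turn":0},{"x":0,"y":0.004,"z":0,"turn":0}]'
```

```text
time: 10.55
position: [0.5071, 0.0516, 0.2666]
tool_rot: [-0.0, 0.722, 0.692, -0.0]
force: [0.3, -4.3, -4.6]
gripper_width: 0.0091
finger_force: 60.0
time: 11.05
position: [0.5072, 0.0557, 0.2666]
tool_rot: [-0.0, 0.722, 0.692, 0.0]
force: [0.2, -3.2, -5.0]
gripper_width: 0.0092
finger_force: 60.0
```

```bash
python3 -m inch '[{"x":0,"y":0.001,"z":0,"turn":0},{"x":0,"y":0.002,"z":0,"turn":0},{"x":0,"y":0.003,"z":0,"turn":0},{"x":0,"y":0.003,"z":0,"turn":0}]';python3 -m inch '[{"x":0,"y":0,"z":-0.002,"turn":0},{"x":0,"y":0,"z":-0.005,"turn":0},{"x":0,"y":0,"z":-0.008,"turn":0},{"x":0,"y":0,"z":-0.01,"turn":0},{"x":0,"y":0,"z":-0.01,"turn":0}]';python3 -m inch '[{"x":0,"y":0,"z":-0.002,"turn":0},{"x":0,"y":0,"z":-0.005,"turn":0},{"x":0,"y":0,"z":-0.008,"turn":0},{"x":0,"y":0,"z":-0.01,"turn":0},{"x":0,"y":0,"z":-0.01,"turn":0}]'
```

```text
time: 11.45
position: [0.5071, 0.059, 0.2666]
tool_rot: [-0.0, 0.722, 0.692, 0.0]
force: [-0.4, -1.4, -7.5]
gripper_width: 0.0097
finger_force: 60.0
time: 11.95
position: [0.5073, 0.0588, 0.2566]
tool_rot: [-0.0, 0.722, 0.692, 0.0]
force: [0.1, -0.2, -4.3]
gripper_width: 0.0092
finger_force: 60.0
time: 12.45
position: [0.5071, 0.0583, 0.2463]
tool_rot: [-0.0, 0.722, 0.692, -0.0]
force: [-0.5, -0.3, -4.2]
gripper_width: 0.0093
finger_force: 60.0
```

```bash
python3 -m inch '[{"x":0,"y":0,"z":-0.001,"turn":0},{"x":0,"y":0,"z":-0.003,"turn":0},{"x":0,"y":0,"z":-0.005,"turn":0},{"x":0,"y":0,"z":-0.005,"turn":0},{"x":0,"y":0,"z":-0.005,"turn":0}]';python3 -m inch '[{"x":0,"y":0,"z":-0.001,"turn":0},{"x":0,"y":0,"z":-0.003,"turn":0},{"x":0,"y":0,"z":-0.004,"turn":0},{"x":0,"y":0,"z":-0.004,"turn":0},{"x":0,"y":0,"z":-0.004,"turn":0}]'
```

```text
time: 12.95
position: [0.5073, 0.0583, 0.2417]
tool_rot: [-0.0, 0.722, 0.692, -0.0]
force: [0.2, 0.4, -4.6]
gripper_width: 0.0094
finger_force: 60.0
time: 13.45
position: [0.5074, 0.0584, 0.2378]
tool_rot: [0.0, 0.722, 0.692, 0.0]
force: [-0.9, -0.1, -2.7]
gripper_width: 0.0096
finger_force: 60.0
```

The bar is loading up (+1.8 N, about 3 mm). I'll lower another 3.5 mm so the eye carries the weight, then open gently.

```bash
python3 -m inch '[{"x":0,"y":0,"z":-0.001,"turn":0},{"x":0,"y":0,"z":-0.002,"turn":0},{"x":0,"y":0,"z":-0.003,"turn":0},{"x":0,"y":0,"z":-0.0035,"turn":0},{"x":0,"y":0,"z":-0.0035,"turn":0},{"x":0,"y":0,"z":-0.0035,"turn":0}]'; python3 - <<'E'
from h import *
s=shoot("side");t=shoot("top");p=r.state();print(p["force"],p["wrist_torque"])
cv2.imwrite("pics/g.png",np.hstack([cv2.resize(s["pixels"][140:250,230:320],(400,489),interpolation=cv2.INTER_CUBIC),cv2.resize(t["pixels"][210:320,190:280],(400,489),interpolation=cv2.INTER_CUBIC)]))
E
```

```text
time: 14.05
position: [0.5074, 0.0584, 0.2343]
tool_rot: [0.0, 0.722, 0.692, 0.0]
force: [-1.2, -1.0, 0.3]
gripper_width: 0.0096
finger_force: 60.0
[-0.35100991 -0.34599774 -0.22255597] [-0.11468618  0.07561688  0.04611951]
```

View pics/g.png

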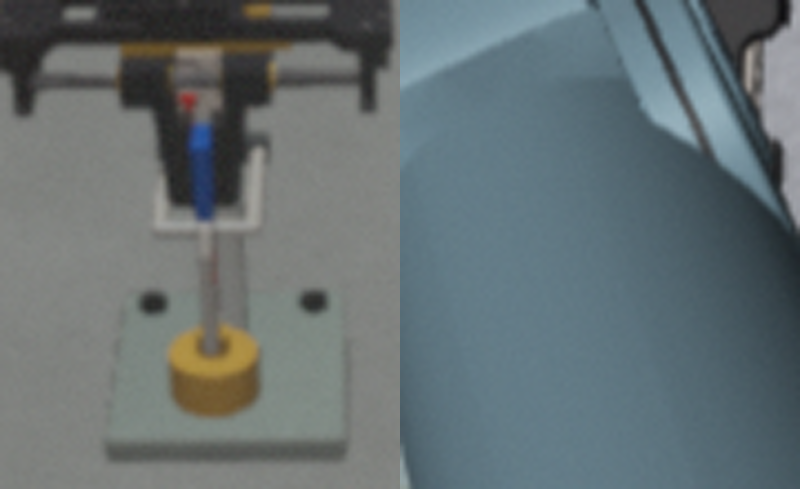

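In the side view the bar (crop row 228) sits just under the blue plate, and the hook arch passes over it. The wrist load is back to about 0. Releasing and backing straight up.

```bash
python3 -m inch '[{"x":0,"y":0,"z":0,"turn":0},{"x":0,"y":0,"z":0,"turn":0},{"x":0,"y":0,"z":0,"turn":0},{"x":0,"y":0,"z":0,"turn":0},{"x":0,"y":0,"z":0.005,"turn":0},{"x":0,"y":0,"z":0.015,"turn":0},{"x":0,"y":0,"z":0.03,"turn":0},{"x":0,"y":0,"z":0.05,"turn":0},{"x":0,"y":0,"z":0.08,"turn":0},{"x":0,"y":0,"z":0.11,"turn":0},{"x":0,"y":-0.04,"z":0.12,"turn":0},{"x":0,"y":-0.08,"z":0.12,"turn":0},{"x":0,"y":-0.12,"z":0.12,"turn":0},{"x":0,"y":-0.16,"z":0.12,"turn":0},{"x":0,"y":-0.2,"z":0.12,"turn":0},{"x":0,"y":-0.22,"z":0.12,"turn":0},{"x":0,"y":-0.22,"z":0.12,"turn":0},{"x":0,"y":-0.22,"z":0.12,"turn":0}]' 0 20; python3 -m inch '[{"x":0,"y":0,"z":0,"turn":0},{"x":0,"y":0,"z":0,"turn":0},{"x":0,"y":0,"z":0,"turn":0},{"x":0,"y":0,"z":0,"turn":0},{"x":0,"y":0,"z":0,"turn":0},{"x":0,"y":0,"z":0,"turn":0},{"x":0,"y":0,"z":0,"turn":0},{"x":0,"y":0,"z":0,"turn":0},{"x":0,"y":0,"z":0,"turn":0},{"x":0,"y":0,"z":0,"turn":0},{"x":0,"y":0,"z":0,"turn":0},{"x":0,"y":0,"z":0,"turn":0},{"x":0,"y":0,"z":0,"turn":0},{"x":0,"y":0,"z":0,"turn":0},{"x":0,"y":0,"z":0,"turn":0}]'; python3 - <<'E'
from h import *
t=shoot("top"); q=[]
for i in range(16):
    s=shoot("side"); m=s["pixels"][150:270,250:300].astype(int); k=(m[:,:,2]-m[:,:,0])>45; q.append(np.argwhere(k).mean(0).round(2).tolist())
print(q[::3])
cv2.imwrite("pics/i.png",np.hstack([cv2.resize(s["pixels"][140:250,230:320],(400,489),interpolation=cv2.INTER_CUBIC),cv2.resize(t["pixels"][210:320,190:280],(400,489),interpolation=cv2.INTER_CUBIC)]))
E
```

```text
time: 15.95
position: [0.5074, -0.1609, 0.3548]
tool_rot: [0.0, 0.722, 0.692, 0.0]
force: [-0.8, 1.1, 0.6]
gripper_width: 0.044
finger_force: 0.0
time: 17.45
position: [0.5073, -0.1617, 0.3542]
tool_rot: [0.0, 0.722, 0.692, -0.0]
force: [-0.7, -0.3, -0.5]
gripper_width: 0.0445
finger_force: 0.0
[[70.58, 27.5], [70.41, 27.46], [70.61, 27.53], [70.46, 27.52], [70.63, 27.53], [70.45, 27.5]]
```

View pics/i.png

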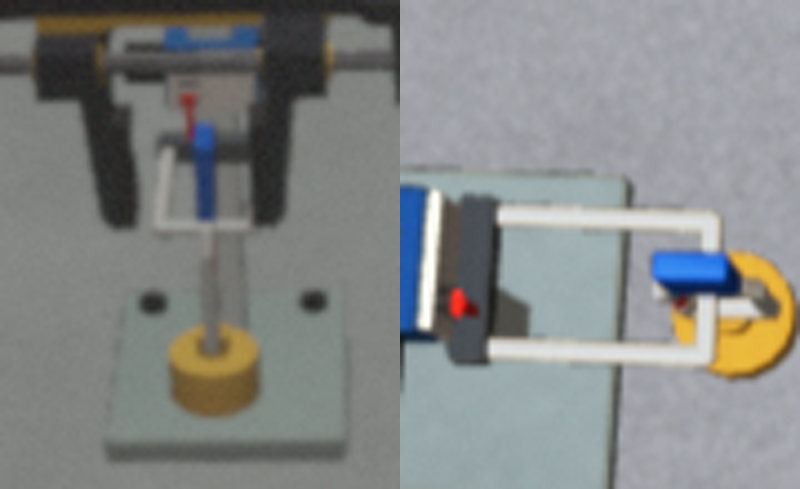

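The weight hangs on the bar: the bar passes through the hook in the top view, the red gate stands upright inside the eye, and the robot is clear. I'll let it settle, then hand in.

```bash
for i in 1 2; do :; done; python3 -m inch '[{"x":0,"y":-0.03,"z":0.02,"turn":0},{"x":0,"y":-0.06,"z":0.04,"turn":0},{"x":0,"y":-0.06,"z":0.04,"turn":0},{"x":0,"y":-0.06,"z":0.04,"turn":0},{"x":0,"y":-0.06,"z":0.04,"turn":0},{"x":0,"y":-0.06,"z":0.04,"turn":0},{"x":0,"y":-0.06,"z":0.04,"turn":0},{"x":0,"y":-0.06,"z":0.04,"turn":0},{"x":0,"y":-0.06,"z":0.04,"turn":0},{"x":0,"y":-0.06,"z":0.04,"turn":0},{"x":0,"y":-0.06,"z":0.04,"turn":0},{"x":0,"y":-0.06,"z":0.04,"turn":0},{"x":0,"y":-0.06,"z":0.04,"turn":0},{"x":0,"y":-0.06,"z":0.04,"turn":0},{"x":0,"y":-0.06,"z":0.04,"turn":0},{"x":0,"y":-0.06,"z":0.04,"turn":0},{"x":0,"y":-0.06,"z":0.04,"turn":0},{"x":0,"y":-0.06,"z":0.04,"turn":0},{"x":0,"y":-0.06,"z":0.04,"turn":0},{"x":0,"y":-0.06,"z":0.04,"turn":0}]'; python3 - <<'E'
from h import *
q=[]
for i in range(24):
    s=shoot("side"); m=s["pixels"][150:270,250:300].astype(int); k=(m[:,:,2]-m[:,:,0])>45; q.append(np.argwhere(k).mean(0).round(2).tolist())
print(q)
E
```

```text
time: 20.3
position: [0.5073, -0.2216, 0.3942]
tool_rot: [0.0, 0.722, 0.692, -0.0]
force: [-0.2, -0.0, -0.2]
gripper_width: 0.0441
finger_force: 0.0
[[70.58, 27.43], [70.4, 27.5], [70.68, 27.45], [70.63, 27.57], [70.49, 27.46], [70.42, 27.54], [70.45, 27.51], [70.46, 27.53], [70.55, 27.5], [70.49, 27.5], [70.49, 27.47], [70.38, 27.46], [70.41, 27.45], [70.44, 27.5], [70.67, 27.53], [70.44, 27.5], [70.47, 27.49], [70.67, 27.53], [70.71, 27.48], [70.48, 27.48], [70.65, 27.52], [70.62, 27.53], [70.44, 27.5], [70.44, 27.5]]
```

The remaining variation is random image noise, so the weight is still.

```bash
python3 -c "
from station import r
print(r.close_job())"
```

```text
the job is handed in; nothing more can be done
None
```

The job is handed in, with no verdict returned: in the last pictures the check weight hangs still from its hook on the front bar, with the gate looking shut (judged by eye), the robot clear, and pressing forces of about 5 N or less at each reading.

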